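# Reset the hot-water unit with the bombilla pick and close its shutter

## Robot

A 6-joint arm with a two-finger parallel gripper is mounted at the origin on the work surface. World frame = base frame: x ahead of the robot, y to its left, z up, the work surface at z = 0. Lengths are in m, angles in rad, forces in N, time in s.
With the tool pointing down it reaches from about 0.275 to 1 m from the base axis. Payload 8.4 kg.
Tool frame: the origin (TCP) lies on the centre line of the jaws, within the pads' length; the fingertips stand 17 mm ahead of it and the grasp point (between the pads) lies 2 mm behind it (bot.tcp_to_tips is the y of the fingertips in the tool frame, in m); y points along the fingers, z is the direction in which the jaws open and shut, and the axes are right-handed (so a half turn about y gives the same grasp; the last joint's range is limited). The gripper opens to 85 mm and grips with 20 to 120 N. Pads are 22 mm wide; open, the fingers measure 114 mm over their backs; the gripper's body (76 mm by 85 mm) begins 54 mm behind the grasp point. The pads swing forward as they close: fully open they stand 13 mm farther back than shut.
Start: joints at [1.309, 0.353, 1.633, -0, 1.155, -0.002], TCP at [0.161, 0.604, 0.248] pointing down, gripper open.
Joint ranges: [-2.63, 2.63], [-0.92, 2.1], [0.06, 2.66], [-1.3, 4.44], [0, 2.69], [-3.02, 3.02]. Speed limits (rad/s): [2.22, 2.22, 2.79, 3.14, 3.14, 3.14].

## Interface

Orientations are given as a unit quaternion [x, y, z, w].
In Python, from workcell import bot, hand, kinematics, get_obs, vision, hand_in gives the robot as it stands. The module is installed in compiled form; this text tells all that it offers. Calls block until the motion is done:
- bot.reach(position, orientation): joint-space move of the TCP to a pose.
- bot.servo_line(position, ori=None, velocity=0.15): straight line of the TCP; ori=None keeps the orientation; velocity is the mean speed in m/s.
- bot.goto_joints(angles): joint-space move.
- hand.move_gripper(opening, strength=None): finger opening in m; strength is the grip in N (None keeps the last); returns when the fingers have stopped.
- bot.dwell(seconds).
- kinematics.solve_ik(position, orientation): joint angles nearest the present ones, or None.
- get_obs(): the state.
- vision.read_camera(name): name is "side" or "top"; returns a dict with "frame" (400x640x3 uint8, red, green, blue), "intrinsics" (3x3 intrinsics, pixels), "view" (4x4, takes a point from world to camera coordinates). Camera axes: x right, y down, z forward; pixel columns grow to the right and rows downward; lengths in m; the calibration is good to about 2 mm. A picture is of the moment at which its call begins. There is no depth.
A pose or a line that the arm cannot do raises bot.IKError and nothing moves.
- hand_in(): hands the job in, once; it reports no verdict.
The state is a dict: "time_s": time; "joint_pos": joint angles; "joint_vel": joint speeds; "joint_efforts": joint torques, N m; "position": TCP position; "orientation": TCP orientation; "wrist_force": force on the tool from outside, world axes, zero at the start; "ft_torque": the same for the moment, N m; "gripper_width": finger opening in m.
Only numpy, scipy, OpenCV 4.12 (cv2) and the standard library are available. Lean on these libraries where they do the work, as an engineer would, in place of code of your own. Each camera call takes 0.05 s, during which the arm holds its last target. There are 200 camera calls.

## Task

Take the bombilla pick from its stand and, holding it square to the hot-water unit's sloping deck, use its tip to press the hidden spring pin in the round, then the square, then the triangular well: push each in gently by about 5 mm for a moment against its spring (about 5 to 6 N), never down to its hard stop. Then put the pick back upright in its stand with its flange down on the mouth, and slide the shutter fully shut over the wells. Do not knock the mate cup, the canister or the spoon rest about.

Things in the scene. Friction and masses are not known exactly. Their poses are not given: they have to be found in the camera images.
- unit: white wedge-shaped countertop hot-water unit, fixed, 190 mm deep (x) by 200 mm wide (y); its front (-x) edge is 48 mm high, its flat rear ledge 126 mm, caps and a spout on the ledge reach 170 mm. Origin: centre of its underside.
- deck: the unit's service deck, which slopes down to the front (-x) at 30 degrees. Origin: on the deck surface in the middle of the row of three wells; x points up the slope, y along the row, z out of the deck, square to it (30 degrees from vertical). Two aluminium guide rails, 10 mm high, run up the slope at y = +-75 mm.
- pick_tip (a point): the rounded end of the pick's shaft (6 mm diameter)
- pick: bombilla pick, 70 g: square dark wood handle 14 x 14 x 64 mm on top, then a steel flange 25 mm across, 6 mm thick, then a straight 6 mm steel shaft. Origin: centre of the flange's underside; z runs up the handle, x and y square to its flat sides; handle z = 6 to 70 mm, tip at z = -85 mm. At the start it hangs upright in the stand by its flange.
- stand_mouth (a point): centre of the open top of the fixed upright steel pick stand: a tube 29 mm outside, 14 mm bore, 95 mm tall on a 72 mm foot
- stand: the pick stand; origin at the centre of its foot's underside
- rib_top (a point): middle of the top of the shutter's rib. The shutter is an aluminium plate, 50 mm up the slope, 140 mm wide, whose top lies 7.5 mm above the deck; across its middle stands a rib 8 mm thick, 60 mm long (along the row), rising 17 mm from the plate, to push or pinch
- shutter (a joint): travel of the shutter up the slope (m): 0 = fully shut over the wells, 0.055 = fully up; stiff (about 2 N), stays where left
- well_round: white tile in the deck, dark steel circular bezel 28 mm across round a well of 15 mm bore, square to the deck; origin: centre of the well's mouth on the deck surface (axes follow the unit, not the slope). Wells are 44 mm apart; which stands where varies. A steel pin 13 mm across lies in it, 5 to 14 mm below the mouth, a different depth each time: find it by touch.
- pin_round (a joint): how far the spring pin in the round well is pressed in (m): 0 = at rest, 0.010 = hard bottom stop. 2 N to start it, 0.7 N more for each mm; it resets from 3 mm on and is harmed beyond 8 mm
- well_square: white tile in the deck, dark steel square bezel 27 mm across round a well of 15 mm bore, square to the deck; origin: centre of the well's mouth on the deck surface (axes follow the unit, not the slope). Wells are 44 mm apart; which stands where varies. A steel pin 13 mm across lies in it, 5 to 14 mm below the mouth, a different depth each time: find it by touch.
- pin_square (a joint): how far the spring pin in the square well is pressed in (m): 0 = at rest, 0.010 = hard bottom stop. 2 N to start it, 0.7 N more for each mm; it resets from 3 mm on and is harmed beyond 8 mm
- well_triangle: white tile in the deck, dark steel three-cornered bezel 38 mm long round a well of 15 mm bore, square to the deck; origin: centre of the well's mouth on the deck surface (axes follow the unit, not the slope). Wells are 44 mm apart; which stands where varies. A steel pin 13 mm across lies in it, 5 to 14 mm below the mouth, a different depth each time: find it by touch.
- pin_triangle (a joint): how far the spring pin in the triangle well is pressed in (m): 0 = at rest, 0.010 = hard bottom stop. 2 N to start it, 0.7 N more for each mm; it resets from 3 mm on and is harmed beyond 8 mm
- mate_cup: bystander: stainless double-wall mate cup, 80 mm across, 90 mm tall. Origin: underside.
- canister: bystander: orange plastic canister with twist cap, 88 mm across, 150 mm tall. Origin: underside.
- spoon_rest: bystander: white ceramic spoon rest, 100 mm bowl, 16 mm tall, with a flat 60 mm handle. Origin: underside.
Mind the look-alikes: they are no part of the job. What is shaped like the stand but orange or red is not meant.

How it is judged:
By the outcome, as a careful person would: the job done as asked, in the order asked, and still so for the second after the job is handed in, with the robot touching nothing.
It also fails if it takes over 72 s, if anything falls off the work surface, if the arm or the gripper's body presses on something with over 40 N, if the wrist force passes 120 N, or if a joint passes its speed limit or range.

## Working session

There is one attempt and no reset: what is moved stays moved. The work goes in short steps, each a Python script; the robot and the scene stay as the last script left them, time stands still between calls to the robot, and variables do not carry over. Pictures are saved under pics/ and viewed, about 8 in all and at most 12, crops included, and the job is handed in when it is done.

```bash
mkdir -p pics; ls; python3 - <<'E'
from workcell import bot,vision,get_obs
import cv2,numpy as np,pickle
d={}
for n in("side","top"):
    r=vision.read_camera(n);d[n]=r;cv2.imwrite(f"pics/{n}0.png",r["frame"][:,:,::-1])
    V=np.array(r["view"]);print(n,np.array(r["intrinsics"]).round(1).tolist(),V.round(3).tolist(),(-V[:3,:3].T@V[:3,3]).round(3))
pickle.dump(d,open("cam0.pkl","wb"))
o=get_obs();print({k:np.round(v,3).tolist() for k,v in o.items()},bot.tcp_to_tips)
E
```

```text
pics
side [[462.3, 0.0, 315.1], [0.0, 462.3, 201.1], [0.0, 0.0, 1.0]] [[-0.98, -0.199, 0.015, 0.522], [-0.148, 0.673, -0.724, 0.121], [0.134, -0.712, -0.689, 1.462], [0.0, 0.0, 0.0, 1.0]] [0.333 1.063 1.088]
top [[457.7, 0.0, 321.8], [0.0, 457.7, 200.6], [0.0, 0.0, 1.0]] [[-0.101, -0.995, 0.002, 0.046], [-0.971, 0.099, -0.217, 0.53], [0.215, -0.024, -0.976, 1.178], [0.0, 0.0, 0.0, 1.0]] [0.266 0.022 1.264]
{'time_s': 0.1, 'joint_pos': [1.309, 0.354, 1.634, -0.0, 1.155, -0.002], 'joint_vel': [-0.001, -0.001, -0.001, 0.001, -0.002, -0.0], 'joint_efforts': [-0.001, -60.635, -34.282, -0.0, 0.004, -0.0], 'position': [0.16, 0.604, 0.248], 'orientation': [0.702, -0.092, 0.092, -0.701], 'wrist_force': [0.176, -0.517, 0.215], 'ft_torque': [-0.023, -0.042, 0.014], 'gripper_width': 0.085} 0.017
```

View pics/top0.png

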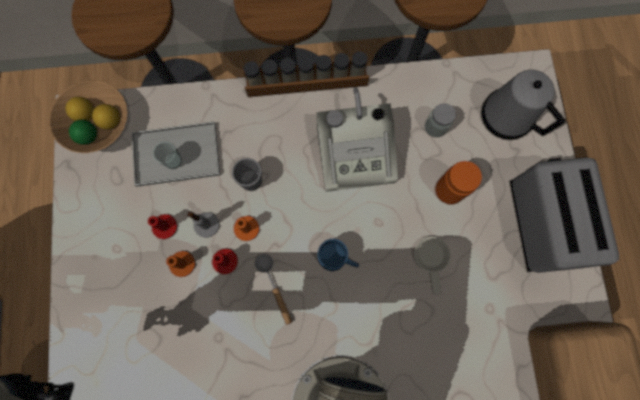

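View pics/side0.png

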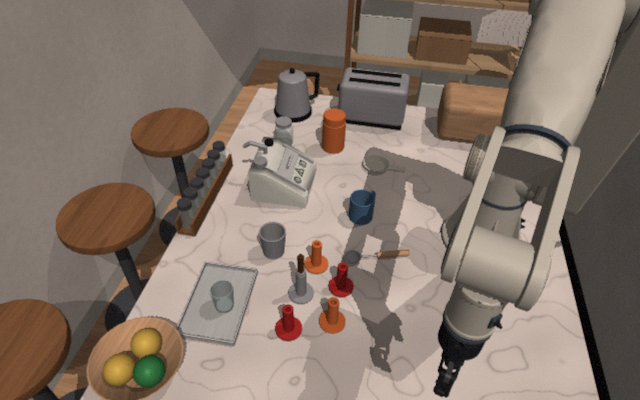

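```bash
python3 - <<'E'
import cv2,numpy as np,pickle
d=pickle.load(open("cam0.pkl","rb"))
def c(n,x,y,w,h,W,H):
    return cv2.resize(d[n]["frame"][y:y+h,x:x+w,::-1],(W,H),interpolation=cv2.INTER_CUBIC)
a=np.hstack([c("top",310,85,100,110,400,300*1) if 0 else c("top",315,100,85,90,378,400),c("side",245,130,85,80,420,400)])
b=np.hstack([c("top",145,195,120,60,400,200),c("side",260,235,100,50,398,200)])
cv2.imwrite("pics/m1.png",np.vstack([a,b]))
E
```

```text
(no output)
```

View pics/m1.png

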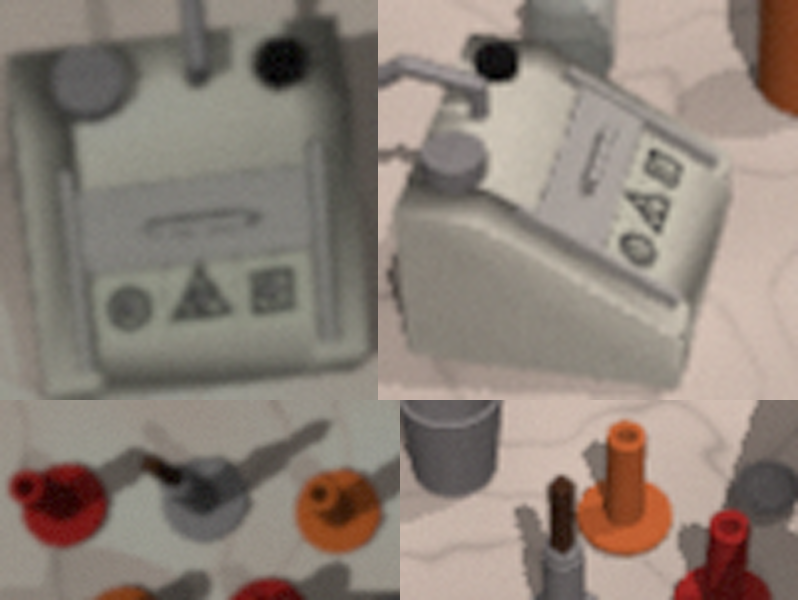

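```bash
cat > h.py <<'E'
import numpy as np,cv2
def ray(r,uv):
    K=np.array(r["intrinsics"]);V=np.array(r["view"]);R=V[:3,:3]
    d=R.T@np.linalg.solve(K,[uv[0],uv[1],1.]);return -R.T@V[:3,3],d/np.linalg.norm(d)
def plane(r,uv,z):
    o,d=ray(r,uv);return o+d*(z-o[2])/d[2]
def tri(a,b):
    A=0;B=0
    for o,d in(a,b):
        P=np.eye(3)-np.outer(d,d);A=A+P;B=B+P@o
    X=np.linalg.solve(A,B);return X,[float(np.linalg.norm(np.cross(X-o,d))*1e3) for o,d in(a,b)]
def proj(r,X):
    V=np.array(r["view"]);p=np.array(r["intrinsics"])@(V[:3,:3]@X+V[:3,3]);return p[:2]/p[2]
def blobs(mask,off,amin=5):
    n,l,s,c=cv2.connectedComponentsWithStats(mask.astype(np.uint8))
    return [(int(s[i,4]),(c[i]+off).round(2).tolist(),(s[i,:4]+[*off,0,0]).tolist()) for i in range(1,n) if s[i,4]>=amin]
E
python3 - <<'E'
import pickle;from h import *
d=pickle.load(open("cam0.pkl","rb"))
def crop(n,x,y,w,h): return d[n]["frame"][y:y+h,x:x+w]
for n,x,y,w,h in(("top",336,157,50,22),("side",292,155,22,32)):
    c=crop(n,x,y,w,h);g=c.mean(2);print(n,np.percentile(g,[5,25,50,75,95]))
    print(blobs(g<np.percentile(g,75)*.78,np.array([x,y])))
for n,x,y,w,h in(("top",180,200,45,40),("side",285,248,35,60)):
    c=crop(n,x,y,w,h).astype(int);g=c.mean(2)
    b=(g<75)&(c[:,:,0]>c[:,:,2]+8);print(n,"handle",blobs(b,np.array([x,y])))
    s=(c.max(2)-c.min(2)<14)&(g>75)&(g<140) ;print("grey",blobs(s,np.array([x,y]),20))
    print(crop(n,200,222,3,1).tolist(),crop(n,300,296,3,1).tolist())
E
```

```text
top [ 81.66666667 105.91666667 126.33333333 134.33333333 139.33333333]
[(96, [359.85, 166.8], [354, 159, 13, 13]), (93, [375.8, 164.86], [371, 160, 10, 11]), (78, [343.62, 168.87], [339, 164, 10, 10]), (5, [336.0, 176.0], [336, 174, 1, 5])]
side [107.         129.91666667 157.33333333 171.         183.        ]
[(27, [305.74, 158.3], [299, 155, 14, 8]), (29, [302.1, 163.38], [299, 160, 8, 8]), (38, [299.53, 171.39], [295, 168, 9, 9]), (47, [310.6, 180.09], [307, 171, 7, 16]), (29, [296.86, 179.69], [294, 177, 7, 6]), (17, [294.47, 184.82], [292, 183, 7, 4])]
top handle [(65, [191.72, 215.03], [186, 211, 13, 9]), (10, [221.2, 216.6], [219, 214, 5, 6])]
grey [(529, [203.19, 223.07], [180, 208, 45, 31])]
[[[68, 67, 68], [57, 58, 57], [51, 47, 48]]] [[[84, 77, 70], [82, 75, 71], [81, 75, 70]]]
side handle [(67, [312.84, 256.25], [310, 248, 6, 18]), (101, [300.41, 263.39], [298, 254, 6, 19]), (9, [287.67, 306.67], [285, 306, 6, 2])]
grey [(508, [300.6, 289.52], [288, 270, 25, 34])]
[[[63, 43, 30], [61, 41, 24], [114, 96, 85]]] [[[120, 114, 111], [116, 109, 109], [122, 113, 114]]]
```

```bash
python3 - <<'E'
import pickle;from h import *
d=pickle.load(open("cam0.pkl","rb"));T,S=d["top"],d["side"]
print("handle",tri(ray(T,(191.72,215.03)),ray(S,(300.41,263.39))))
print(plane(T,(191.7,215),.133),plane(S,(300.4,263.4),.133))
print("foot",plane(T,(206.3,225.1),.004))
W={}
for k,a,b in(("round",(343.62,168.87),(296.86,179.69)),("tri",(359.85,166.8),(299.53,171.39)),("square",(375.8,164.86),(302.1,163.38))):
    W[k],e=tri(ray(T,a),ray(S,b));print(k,W[k].round(4),np.round(e,2))
    for z in(.07,.076,.082):print(z,plane(T,a,z).round(4),plane(S,b,z).round(4))
v=W["round"]-W["square"];print(np.linalg.norm(v),np.degrees(np.arctan2(-v[0],v[1])))
E
```

```text
handle (array([0.50930584, 0.32175135, 0.13857443]), [1.0992871230482084, 1.099287123048327])
[0.5117213  0.32331027 0.133     ] [0.50923481 0.31764614 0.133     ]
foot [0.50695514 0.3183972  0.004     ]
round [ 0.611  -0.075   0.0716] [0.17 0.17]
0.07 [ 0.6113 -0.0751  0.07  ] [ 0.6116 -0.0769  0.07  ]
0.076 [ 0.6095 -0.0746  0.076 ] [ 0.61   -0.0702  0.076 ]
0.082 [ 0.6078 -0.0741  0.082 ] [ 0.6083 -0.0634  0.082 ]
tri [ 0.6122 -0.1195  0.0713] [0.04 0.04]
0.07 [ 0.6126 -0.1197  0.07  ] [ 0.6125 -0.121   0.07  ]
0.076 [ 0.6109 -0.1189  0.076 ] [ 0.6109 -0.114   0.076 ]
0.082 [ 0.6092 -0.1182  0.082 ] [ 0.6092 -0.1071  0.082 ]
square [ 0.6131 -0.1632  0.0718] [0.1 0.1]
0.07 [ 0.6137 -0.1635  0.07  ] [ 0.6135 -0.1654  0.07  ]
0.076 [ 0.612  -0.1626  0.076 ] [ 0.6118 -0.1581  0.076 ]
0.082 [ 0.6102 -0.1616  0.082 ] [ 0.6102 -0.1509  0.082 ]
0.0882403549460954 1.3702811643809567
```

```bash
cat >> h.py <<'E'
from scipy.spatial.transform import Rotation as Rn
YAW=np.radians(1.4); cy,sy=np.cos(YAW),np.sin(YAW)
ROW=np.array([-sy,cy,0]); UP=np.array([np.cos(np.pi/6)*cy,np.cos(np.pi/6)*sy,.5]); NRM=np.cross(UP,ROW)
def ori(point,jaw):
    y=np.array(point)/np.linalg.norm(point);z=np.array(jaw)-y*np.dot(y,jaw);z/=np.linalg.norm(z)
    return Rn.from_matrix(np.column_stack([np.cross(y,z),y,z])).as_quat()
E
python3 - <<'E'
from h import *
from workcell import bot,hand,kinematics,get_obs
print(Rn.from_quat(get_obs()["orientation"]).as_matrix().round(2).tolist())
for n,p,q in(("g+",[.509,.32,.26],ori([0,0,-1],[0,1,0])),("g-",[.509,.32,.26],ori([0,0,-1],[0,-1,0])),("p+",np.array([.6121,-.1193,.0716])+.14*NRM,ori(-NRM,ROW)),("p-",np.array([.6121,-.1193,.0716])+.14*NRM,ori(-NRM,-ROW)),
  ("s+",np.array([.6121,-.1193,.0716])+.06*UP+.03*NRM,ori(-NRM,UP)),("s-",np.array([.6121,-.1193,.0716])+.06*UP+.03*NRM,ori(-NRM,-UP))):
    j=kinematics.solve_ik(p,q);print(n,None if j is None else np.round(j,2))
E
```

```text
[[0.97, -0.0, 0.26], [-0.26, -0.0, 0.97], [0.0, -1.0, -0.0]]
g+ [ 0.56  0.31  1.67 -0.    1.16 -1.01]
g- [ 0.56  0.31  1.67 -0.    1.16  2.13]
p+ [-0.32  0.14  2.19  0.5   0.36 -2.35]
p- [-0.32  0.14  2.19  0.5   0.36  0.79]
s+ [-0.25  0.39  2.02  0.57  0.26 -0.79]
s- [-0.25  0.39  2.02  0.57  0.26  2.35]
```

```bash
python3 - <<'E'
from h import *
from workcell import bot,hand,get_obs,vision
q=ori([0,0,-1],[0,1,0])
bot.reach([.509,.32,.235],q)
hand.move_gripper(.05,30)
bot.servo_line([.509,.32,.131],velocity=.12)
f0=get_obs()["wrist_force"]
hand.move_gripper(.0,30);bot.dwell(.2)
o=get_obs();print(o["time_s"],o["position"],o["gripper_width"],np.round(f0,2),np.round(o["wrist_force"],2),np.round(o["ft_torque"],3))
r=vision.read_camera("side");t=vision.read_camera("top")
a=cv2.resize(r["frame"][230:320,250:350,::-1],(440,400),interpolation=cv2.INTER_CUBIC)
b=cv2.resize(t["frame"][190:260,170:240,::-1],(360,400),interpolation=cv2.INTER_CUBIC)
cv2.imwrite("pics/g1.png",np.hstack([a,b]))
E
```

```text
3.8 [0.5093634  0.32025292 0.13169149] 0.016807131965015223 [ 0.2  -0.22  0.43] [-0.43 -0.48  6.16] [-0.037  0.072 -0.025]
```

View pics/g1.png

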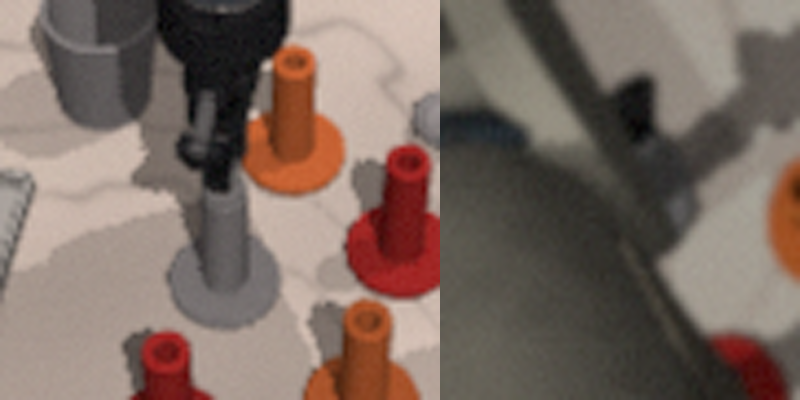

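```bash
python3 - <<'E'
from h import *
from workcell import bot,hand,get_obs
p=[.509,.32,.131]
for a in(13,-13):
    hand.move_gripper(.03,30)
    bot.servo_line(p,ori([0,0,-1],[-np.sin(np.radians(a)),np.cos(np.radians(a)),0]),velocity=.1)
    hand.move_gripper(.0,30);bot.dwell(.2)
    o=get_obs();print(a,o["time_s"],o["position"],o["gripper_width"],np.round(o["wrist_force"],2),np.round(o["ft_torque"],3))
    if o["gripper_width"]<.0155:break
E
```

```text
13 5.0167 [0.50903191 0.3199618  0.13103287] 0.01788900903058807 [-0.23 -0.76  0.77] [-0.164 -0.035  0.067]
-13 6.3583 [0.50901052 0.31999084 0.13102097] 0.015165215841096976 [-0.04 -0.35  0.33] [-0.035 -0.031 -0.006]
```

```bash
python3 - <<'E'
from h import *
from workcell import bot,hand,get_obs
p=[.509,.32,.131]
for a in(-20,-26):
    hand.move_gripper(.03,30)
    bot.servo_line(p,ori([0,0,-1],[-np.sin(np.radians(a)),np.cos(np.radians(a)),0]),velocity=.1)
    hand.move_gripper(.0,30);bot.dwell(.2)
    o=get_obs();print(a,o["time_s"],o["position"],o["gripper_width"],np.round(o["wrist_force"],2),np.round(o["ft_torque"],3))
    if o["gripper_width"]<.0145:break
E
```

```text
-20 7.4083 [0.50906006 0.32002519 0.13105249] 0.013891786223930057 [-0.55 -0.02  1.41] [-0.029 -0.029  0.004]
```

```bash
cat >> h.py <<'E'
MID=np.array([.6121,-.1193,.0716]); L=.121
WELL={"round":MID+.044*ROW,"triangle":MID,"square":MID-.044*ROW}
QP=ori(-NRM,ROW)
a=np.radians(-20);QG=ori([0,0,-1],[-np.sin(a),np.cos(a),0]);PG=np.array([.509,.32,.131])
def tipat(k,h): return WELL[k]+NRM*(h+L)   # TCP for tip h above the mouth
E
python3 - <<'E'
from h import *
from workcell import bot,hand,get_obs,vision
hand.move_gripper(.0,60)
bot.servo_line(PG+[0,0,.03],velocity=.08)
o=get_obs();print(o["gripper_width"],np.round(o["wrist_force"],2))
bot.servo_line(PG+[0,0,.15],velocity=.2)
bot.reach(tipat("round",.08),QP)
bot.servo_line(tipat("round",.02),velocity=.15)
bot.dwell(.3)
o=get_obs();print(o["time_s"],o["gripper_width"],np.round(o["wrist_force"],2),np.round(o["joint_pos"],2),(o["position"]-tipat("round",.02)))
out=[]
for n,w in(("side",(250,120)),("top",(300,100))):
    r=vision.read_camera(n);x,y=w
    im=cv2.resize(r["frame"][y:y+100,x:x+100,::-1],(400,400),interpolation=cv2.INTER_CUBIC);out.append(im)
    cv2.imwrite(f"pics/h_{n}.png",r["frame"][:,:,::-1])
    print(n,"tip",(proj(r,WELL["round"]+.02*NRM)-w)*4,"flange",(proj(r,WELL["round"]+.105*NRM)-w)*4,"well",(proj(r,WELL["round"])-w)*4)
cv2.imwrite("pics/h1.png",np.hstack(out))
E
```

```text
0.013365178169408652 [ 0.22  0.59 -0.52]
11.2333 0.01309676384513138 [ 0.29 -0.02 -0.59] [-0.22  0.12  2.21  0.38  0.32 -2.14] [ 0.00013688 -0.00010942  0.0008398 ]
side tip [199.22913236 224.35784465] flange [250.62447404 160.97024902] well [187.67354406 238.60973859]
top tip [178.21882256 282.04931277] flange [193.4561681  313.99067218] well [174.92257291 275.13953347]
```

View pics/h1.png

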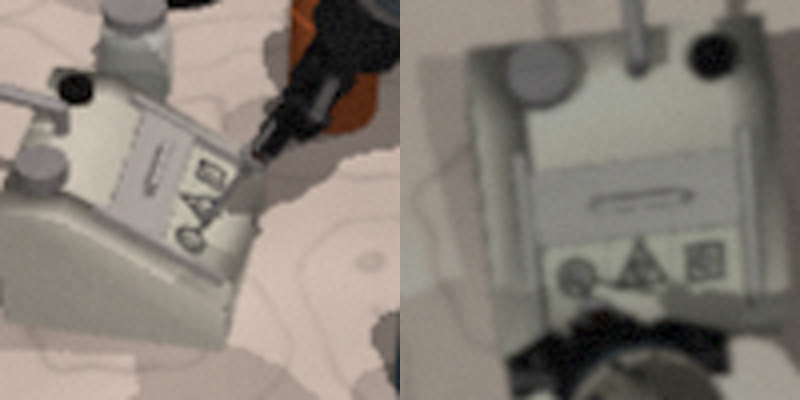

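```bash
python3 - <<'E'
import cv2,numpy as np
from h import *
import pickle
d=pickle.load(open("cam0.pkl","rb"))
out=[]
for n,(x,y) in(("side",(287,150)),("top",(332,155))):
    im=cv2.imread(f"pics/h_{n}.png")[y:y+40,x:x+40];im=cv2.resize(im,(400,400),interpolation=cv2.INTER_CUBIC)
    im=cv2.convertScaleAbs(im,alpha=1.3)
    for X,c in((WELL["round"]+.02*NRM,(0,0,255)),(WELL["round"],(0,255,0)),(WELL["round"]+.105*NRM,(255,0,0))):
        p=(proj(d[n],X)-[x,y]+.5)*10;cv2.drawMarker(im,tuple(int(v) for v in p),c,cv2.MARKER_CROSS,12,1)
    out.append(im)
cv2.imwrite("pics/h2.png",np.hstack(out))
E
```

```text
(no output)
```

View pics/h2.png

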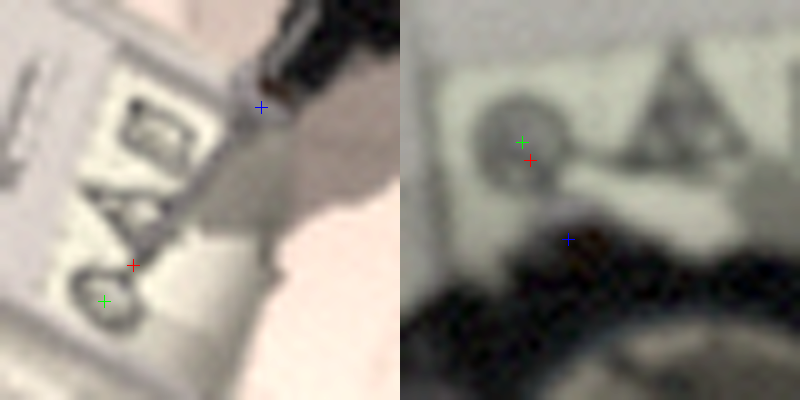

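```bash
cat > press.py <<'E'
from h import *
from workcell import bot,hand,get_obs,vision
def meas(n=6):
    F=[];
    for _ in range(n): bot.dwell(.02);o=get_obs();F.append(o["wrist_force"])
    return np.mean(F,0),o
def press(k,shift=0.):
    bot.servo_line(tipat(k,.01)+shift,QP,velocity=.12);bot.dwell(.2)
    b,o=meas(12);z0=o["position"];print(k,"base",b.round(2),"t",o["time_s"])
    h=.01;d0=None;step=.004;log=[]
    bot.servo_line(tipat(k,-.001)+shift,QP,velocity=.05);h=-.001
    while h>-.024:
        F,o=meas();f=F-b;fn=f@NRM;dep=-(o["position"]-WELL[k]-shift)@NRM*1e3+L*1e3
        log.append((round(float(dep),1),round(float(fn),2),round(float(f@UP),2),round(float(f@ROW),2)))
        if d0 is None and fn>1.4:
            d0=dep
            if dep<3: print("EARLY contact");break
        if fn>5.2 or (d0 and dep-d0>5.6): break
        h-=.0007 if d0 is None else .0005
        bot.servo_line(tipat(k,h)+shift,QP,velocity=.03)
    bot.dwell(.3);F,o=meas();print("hold f",((F-b)@NRM).round(2),"dep",round(float(-(o["position"]-WELL[k]-shift)@NRM*1e3+L*1e3),2),"d0",d0)
    print(log)
    bot.servo_line(tipat(k,.015)+shift,QP,velocity=.1)
    print("t",get_obs()["time_s"],get_obs()["gripper_width"])
E
python3 -c "
from press import *
press('round',.001*UP)"
```

```text
round base [ 0.32  0.15 -0.34] t 11.9833
hold f 5.3 dep 19.99 d0 14.974782714775543
[(1.2, 0.23, -0.54, 0.01), (1.6, 0.07, -0.62, -0.08), (2.4, -0.17, -0.65, -0.08), (3.1, -0.05, -0.76, 0.26), (3.8, -0.24, -0.41, -0.23), (4.5, -0.09, -0.64, -0.08), (5.2, 0.33, -0.45, -0.25), (5.9, -0.34, -0.75, -0.49), (6.6, -0.31, -0.33, -0.13), (7.3, -0.35, -0.52, -0.33), (8.0, -0.31, -0.54, 0.01), (8.7, 0.15, -0.43, -0.15), (9.4, -0.54, -0.51, -0.29), (10.1, -0.12, -0.74, -0.41), (10.8, -0.1, 0.13, -0.14), (11.5, -0.13, -0.31, -0.13), (12.2, -0.08, -0.35, 0.04), (12.9, -0.03, -0.33, 0.02), (13.6, -0.28, -0.89, 0.11), (14.3, 0.0, -0.71, -0.09), (15.0, 1.83, -0.32, 0.02), (15.5, 2.03, -0.07, -0.13), (16.0, 2.19, -0.93, -0.12), (16.5, 2.86, -0.34, -0.36), (17.0, 2.66, -0.78, -0.02), (17.5, 3.79, -0.65, 0.09), (18.0, 3.49, -0.5, -0.52), (18.5, 4.11, -0.59, -0.28), (19.0, 4.5, -0.39, 0.06), (19.5, 4.33, -0.47, -0.18), (20.0, 5.57, -0.19, -0.07)]
t 23.85 0.013344439662802379
```

```bash
sed -i 's/h-=.0007 if d0 is None else .0005/h-=.0011 if d0 is None else (.0025 if d0==dep else .0006)/; s/F,o=meas();f=F-b/F,o=meas(4);f=F-b/; s/velocity=.03)/velocity=.05)/; s/bot.servo_line(tipat(k,.01)+shift/bot.servo_line(tipat(k,.012)+shift/; s/fn>5.2/fn>5.1/;s/velocity=.12);bot.dwell(.2)/velocity=.12);bot.dwell(.1)/' press.py
python3 -c "
from press import *
press('square',.001*UP)"
```

```text
square base [ 0.12 -0.11 -0.78] t 25.0333
hold f 5.07 dep 16.79 d0 13.062130179890147
[(1.2, 0.38, -0.15, 0.6), (2.0, 0.01, -0.25, -0.06), (3.2, 0.06, 0.12, 0.18), (4.3, -0.15, 0.01, 0.25), (5.4, -0.02, -0.19, -0.14), (6.5, 0.26, 0.16, -0.24), (7.6, 0.06, 0.16, 0.08), (8.7, 0.38, -0.19, -0.04), (9.8, 0.19, -0.57, -0.21), (10.9, -0.08, -0.24, -0.02), (12.0, -0.18, 0.07, 0.32), (13.1, 2.61, 0.07, 0.29), (15.6, 3.99, 0.14, -0.23), (16.2, 4.9, 0.22, -0.02), (16.8, 5.25, -0.03, 0.33)]
t 30.8083 0.01330999242138534
```

```bash
python3 -c "
from press import *
press('triangle',.001*UP)"
```

```text
triangle base [-0.02 -0.06 -0.56] t 31.625
hold f 4.48 dep 19.58 d0 15.255699461649314
[(1.2, 0.13, 0.09, -0.06), (2.0, 0.31, -0.1, 0.23), (3.2, -0.17, 0.29, 0.1), (4.3, 0.2, -0.11, 0.01), (5.4, 0.33, 0.52, 0.21), (6.5, 0.18, -0.75, 0.01), (7.6, -0.35, -0.04, -0.22), (8.7, 0.08, 0.06, 0.36), (9.8, -0.3, 0.32, -0.23), (10.9, -0.08, 0.07, 0.23), (12.0, 0.15, 0.63, 0.32), (13.1, -0.36, -0.15, -0.17), (14.2, -0.09, 0.0, -0.02), (15.3, 2.31, 0.71, -0.18), (17.8, 3.85, -0.01, -0.24), (18.4, 3.52, 0.22, 0.25), (19.0, 3.98, 0.2, 0.74), (19.6, 5.13, -0.29, -0.04)]
t 38.3833 0.013049061578129162
```

```bash
python3 - <<'E'
from press import *
bot.servo_line(tipat("triangle",.08),QP,velocity=.25)
bot.reach(PG+[0,0,.15],QG)
bot.servo_line(PG+[0,0,.10],QG,velocity=.15);bot.dwell(.1)
b,_=meas(5);h=.10
for h in(.075,.04,.01,.004,.002,.001,.0003,-.0004):
    bot.servo_line(PG+[0,0,h],QG,velocity=.12 if h>.005 else .04);F,o=meas(4);f=(F-b).round(2);print(h,f,round(o["position"][2]-.131,4))
    if np.linalg.norm(f)>2.5:break
print(o["time_s"])
ims=[vision.read_camera("side")["frame"][220:320,250:350,::-1]]
hand.move_gripper(.02);hand.move_gripper(.04);bot.dwell(.1)
o=get_obs();print(o["time_s"],o["gripper_width"],np.round(o["wrist_force"],2))
ims.append(vision.read_camera("side")["frame"][220:320,250:350,::-1])
cv2.imwrite("pics/r1.png",np.hstack([cv2.resize(i,(400,400),interpolation=cv2.INTER_CUBIC) for i in ims]))
E
```

```text
0.075 [-0.12 -0.4  -0.39] 0.0756
0.04 [-0.17 -0.33  0.02] 0.0408
0.01 [-0.37 -0.43  0.36] 0.0107
0.004 [-0.25 -0.64  0.15] 0.0041
0.002 [-0.36 -0.24 -0.53] 0.002
0.001 [-0.2  -0.75 -0.19] 0.001
0.0003 [-0.32 -0.33 -0.24] 0.0003
-0.0004 [-1.89 -1.69  5.92] 0.0001
44.1167
44.8417 0.040144816870699665 [ 0.19  0.3  -0.33]
```

View pics/r1.png

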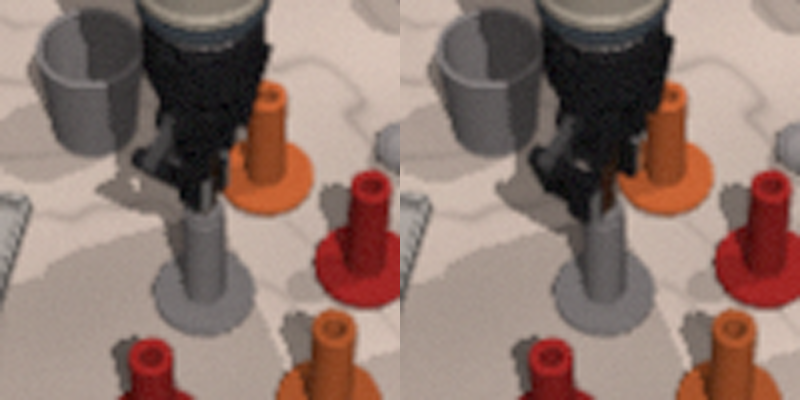

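```bash
python3 - <<'E'
from press import *
import pickle
from workcell import kinematics
d=pickle.load(open("cam0.pkl","rb"))
X,e=tri(ray(d["top"],(360.6,149)),ray(d["side"],(289.3,162.4)));D=X-MID
print("rib",X.round(4),np.round(e,1),"deck",(D@UP).round(4),(D@ROW).round(4),(D@NRM).round(4))
bot.servo_line(PG+[0,0,.12],QG,velocity=.25)
hand.move_gripper(0.,30)
T=lambda u,h:MID+u*UP+(h+.017)*NRM
print(kinematics.solve_ik(T(.082,.10),QP),kinematics.solve_ik(T(.082,.012),QP))
bot.reach(T(.082,.10),QP);bot.dwell(.1)
print(get_obs()["time_s"],get_obs()["gripper_width"])
r=vision.read_camera("side");t=vision.read_camera("top")
cv2.imwrite("pics/s1.png",np.hstack([cv2.resize(r["frame"][110:210,240:340,::-1],(400,400)),cv2.resize(r["frame"][220:320,250:350,::-1],(400,400))]))
E
```

```text
rib [ 0.6503 -0.1237  0.1016] [2. 2.] deck 0.048 -0.0053 0.0069
[-0.26338523  0.22355812  2.01486666  0.35467178  0.42101916 -2.14770626] [-0.23937567  0.3993066   1.97907446  0.48100094  0.28567176 -2.26481692]
47.7583 0.00023759508339672714
```

View pics/s1.png

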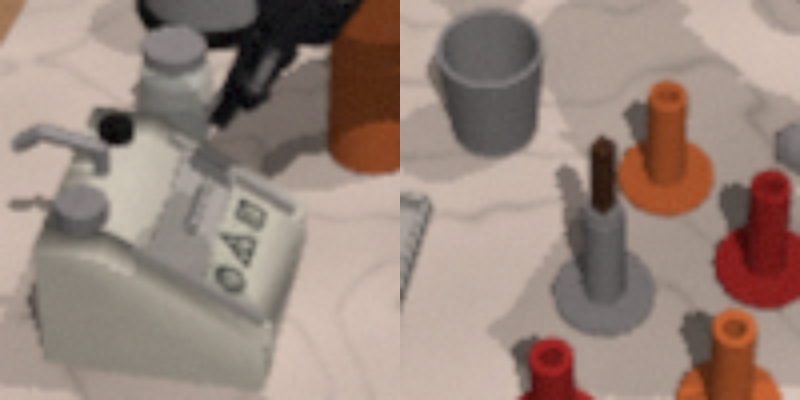

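```bash
python3 - <<'E'
from press import *
T=lambda u,h:MID+u*UP+(h+.017)*NRM
bot.servo_line(T(.082,.03),QP,velocity=.15);b,_=meas(4)
for h in(.020,.012):
    bot.servo_line(T(.082,h),QP,velocity=.08);F,o=meas(3);print(h,(F-b).round(1))
    if np.linalg.norm(F-b)>4:print("contact");raise SystemExit
u=.082
while u>.008:
    u-=.006 if u>.026 else .0015
    bot.servo_line(T(u,.012),QP,velocity=.08);F,o=meas(3);f=F-b;p=o["position"]-MID
    print(round(u,4),round(float(p@UP),4),"up",(f@UP).round(1),"n",(f@NRM).round(1),"row",(f@ROW).round(1))
    if f@UP>9:break
bot.dwell(.2);print(o["time_s"])
E
```

```text
0.02 [-0.   0.4 -0.1]
0.012 [0.2 0.3 0.4]
0.076 0.076 up -0.2 n 0.1 row -0.1
0.07 0.0701 up -0.1 n 0.1 row 0.1
0.064 0.0641 up -0.0 n 0.4 row -0.5
0.058 0.058 up -0.1 n -0.2 row 0.3
0.052 0.0519 up 0.1 n -0.5 row 0.2
0.046 0.0459 up -0.0 n 0.3 row -0.2
0.04 0.04 up -0.1 n -0.2 row 0.3
0.034 0.034 up -0.3 n 0.2 row 0.1
0.028 0.028 up 0.3 n 0.4 row -0.0
0.022 0.022 up 0.4 n -0.2 row 0.2
0.0205 0.0207 up 0.8 n -0.5 row -0.1
0.019 0.019 up 0.7 n -0.0 row -0.1
0.0175 0.0174 up 1.1 n 0.1 row -0.2
0.016 0.0158 up 0.4 n -0.2 row -0.4
0.0145 0.0152 up 4.9 n -1.1 row 1.0
0.013 0.0151 up 8.8 n -3.8 row 3.3
0.0115 0.015 up 12.8 n -6.7 row 4.9
54.2667
```

```bash
python3 - <<'E'
from press import *
T=lambda u,h:MID+u*UP+(h+.017)*NRM
bot.servo_line(T(.020,.012),QP,velocity=.08)
bot.servo_line(T(.020,.10),QP,velocity=.2)
print(get_obs()["time_s"])
r=vision.read_camera("side");t=vision.read_camera("top")
cv2.imwrite("pics/s2.png",np.hstack([cv2.resize(r["frame"][130:210,245:325,::-1],(400,400),interpolation=2),cv2.resize(t["frame"][100:195,310:405,::-1],(400,400),interpolation=2)]))
E
```

```text
55.3167
```

View pics/s2.png

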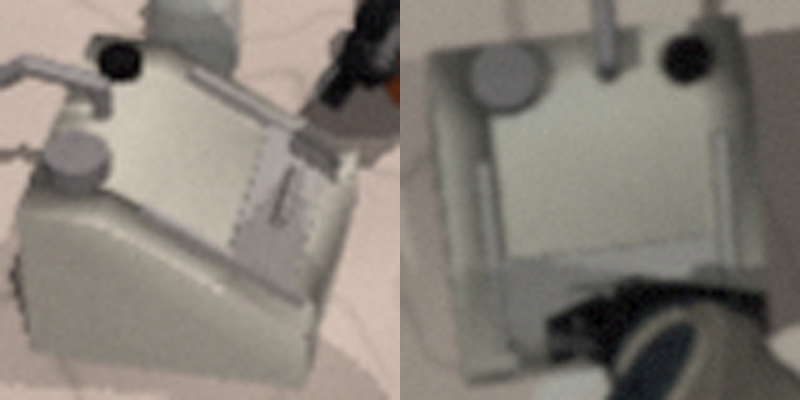

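```bash
python3 - <<'E'
from press import *
from workcell import hand_in
bot.servo_line(MID+.02*UP+.2*NRM,QP,velocity=.25)
r=vision.read_camera("side");t=vision.read_camera("top")
cv2.imwrite("pics/f.png",np.vstack([r["frame"],t["frame"]])[:,:,::-1][:, :][::1])
cv2.imwrite("pics/f.png",np.hstack([cv2.resize(r["frame"],(400,250)),cv2.resize(t["frame"],(400,250))])[:,:,::-1])
print(get_obs()["time_s"],hand_in())
E
```

```text
the job is handed in; nothing more can be done
56.0 None
```

View pics/f.png

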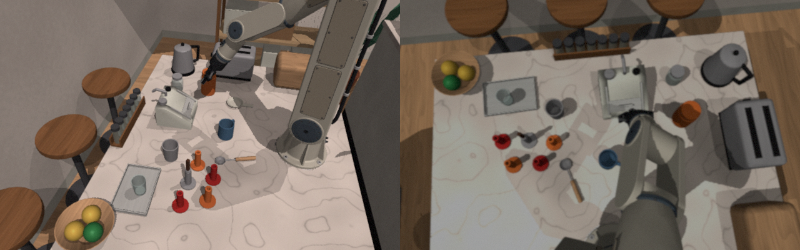

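The job is done and handed in at 56 s on the robot's clock, inside the 72 s limit. `hand_in()` gave no verdict.

**Pins**, in the order round, square, triangle, with the pick held square to the deck (depths below the well mouth):

| Well | First contact | Force at hold | Estimated press |
|---|---|---|---|
| Round | 15.0 mm | 5.3 N | 5.0 mm |
| Square | 13.1 mm | 5.1 N | 3.7–4.8 mm |
| Triangle | 15.3 mm | 4.5 N | 4.3–5.4 mm |

- All three are past the 3 mm reset point and well short of 8 mm. The square and triangle presses may be slightly under 5 mm, because I used coarser search steps there to save time.
- The force reading is noisy by about 0.5 N. The triangle read 5.1 N just before its 4.5 N hold.
- The contact depths are about 1 mm past the stated 14 mm maximum at two wells, so my deck height or tip length is off by about that much. I judged the presses by force and travel, so this should not matter.

**Pick:** it is back in the grey stand. The flange touched down at the height it was picked from, and after release the picture showed the pick upright. It took four tries to square the grip on the handle before lifting.

**Shutter:** I pushed it by the rib to a firm stop, with the force rising to 12.8 N. The fingers stopped where the fully shut rib should be, and the picture shows the wells covered. One oddity: the push before the stop read only about 0–1 N, although the shutter is described as stiff at about 2 N.

**Bystanders:** they look unmoved in the final pictures; I did not measure their positions.

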